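Dry a freshly coated cheese

TASK

First slide the freshly coated cheese (the white-topped wheel) flat along the bench into the open drying bay until it rests against the bay's back. Then pull the dryer's black dial up to unlock it, turn it until its red nose points to the green mark, and push it fully back down. Do not lift or tip the cheese, and leave everything else on the bench where it is.

Things in the scene. Friction and masses are not known exactly. Their poses are not given: they have to be found in the camera images.
- cheese: small wheel of herb cheese, 120 mm across and 60 mm tall, about 0.65 kg (varies), yellow side, white coated top; too wide for most grippers to span, so it is pushed. It starts loose on the bench, near the middle. Origin at the centre of its underside, z up.
- bay: fixed drying bay, open towards the robot. Origin on the bench where the cheese's centre is when it touches the back wall midway; +x points into the bay, z up. Side walls' inner faces at y = +-73 mm, 10 mm thick, 45 mm tall, from x = -45 mm to the back wall's face at x = +60 mm; no floor. Behind it a white fan box 170 mm wide, 100 mm tall, to x = +137 mm. Bay and console swap sides between starts.
- console: fixed grey console, 160 x 160 mm, 36 mm tall, dial in the middle of its top. Origin at the centre of its underside, under the dial's axis, z up; its -x axis points to the off position (small white bar). A steel ring of teeth, 42 to 54 mm from the axis, up to z = 50 mm, stands round the dial: a wide notch at off, four narrow ones 60 and 120 degrees to either side.
- dial (a joint): angle of the dial (rad): 0 with the nose at off, growing counterclockwise seen from above, range -2.25 to 2.25; narrow notches at +-1.047 and +-2.094. Starts within 0.25 of 0. Holds its angle (0.06 N m to turn). Turns freely only while pulled up; pushed in, the nose is caught between teeth. The nose enters a narrow notch within about 0.1 rad of its middle.
- dial_pull (a joint): how far the dial is pulled up (m): 0 pushed fully in, 0.022 fully out; the nose clears the teeth above 0.010. About 5 N moves it; it stays at the height where it is left (no spring).
- dial_grip (a point): point on the dial's axis in the bar grip, 70 mm above the bench when pushed in; turns and rises with the dial. The black bar grip is 80 mm long (along this point's x), 24 mm wide, with upright sides from 46 to 82 mm above the bench when pushed in; below it a round hub 68 mm across. The point's -x axis points to the red nose.
- dial_nose (a point): outer tip of the dial's red nose (10 mm wide, 10 mm tall), 56 mm from the axis, 45 mm above the bench when pushed in.
- mark_green: Green round mark on the console top, 22 mm across, 4 mm thick; origin at the centre of its underside, 68 mm from the dial's axis, at z 36 mm. It stands 60 or 120 degrees to one side of the off position, in front of one of the four narrow notches; which colour stands where varies. This is the setting wanted.
- mark_yellow: Yellow round mark on the console top, 22 mm across, 4 mm thick; origin at the centre of its underside, 68 mm from the dial's axis, at z 36 mm. It stands 60 or 120 degrees to one side of the off position, in front of one of the four narrow notches; which colour stands where varies.
- mark_blue: Blue round mark on the console top, 22 mm across, 4 mm thick; origin at the centre of its underside, 68 mm from the dial's axis, at z 36 mm. It stands 60 or 120 degrees to one side of the off position, in front of one of the four narrow notches; which colour stands where varies.
- mark_white: White round mark on the console top, 22 mm across, 4 mm thick; origin at the centre of its underside, 68 mm from the dial's axis, at z 36 mm. It stands 60 or 120 degrees to one side of the off position, in front of one of the four narrow notches; which colour stands where varies.
- tin_a: loose tin with orange lid, 62 mm across, 60 mm tall, 0.25 kg; stands between cheese and bay or console; origin at the centre of its underside.
- tin_b: a second tin like tin_a, on the other side of the middle.
- tub: loose empty white coating tub, 110 mm across, 70 mm tall, beyond the cheese; origin at the centre of its underside.
- paintbrush: loose paintbrush with white handle, 200 mm long, lying on the bench to one side; origin under its middle.
- scrubber: loose yellow scrubbing brush, 150 x 55 mm, 44 mm tall, on the bench to one side; origin at the centre of its underside.
Mind the look-alikes: they are no part of the job. What is shaped like the console but turquoise is not meant.

How it is judged:
By the outcome, as a careful person would: the job done as asked, in the order asked, and still so for the second after the job is handed in, with the robot touching nothing.
It also fails if it takes over 72 s, if anything falls off the work surface, if the arm or the gripper's body presses on something with over 40 N, if the wrist force passes 120 N, or if a joint passes its speed limit or range.

ROBOT

A 7-joint arm with a two-finger parallel gripper is mounted at the origin on the work surface. World frame = base frame: x ahead of the robot, y to its left, z up, the work surface at z = 0. Lengths are in m, angles in rad, forces in N, time in s.
With the tool pointing down it reaches from about 0.425 to 0.875 m from the base axis. Payload 9.9 kg.
Tool frame: the origin (TCP) lies at the very end of the fingers, on their centre line; the grasp point (between the pads) lies 19 mm behind it; z points along the fingers, y is the direction in which the jaws open and shut (so a half turn about z gives the same grasp; the last joint's range is limited). The gripper opens to 85 mm and grips with 20 to 120 N. Pads are 22 mm wide; open, the fingers measure 114 mm over their backs; the gripper's body (76 mm by 85 mm) begins 54 mm behind the grasp point. The pads swing forward as they close: fully open they stand 13 mm farther back than shut.
Start: joints at [-1.352, 0.576, 0.025, 1.437, -0.015, 1.129, -0.057], TCP at [0.201, 0.644, 0.231] pointing down, gripper open.
Joint ranges: [-2.76, 2.76], [-0.34, 2.15], [-1.52, 1.57], [0.19, 2.46], [-1.09, 4.23], [0.17, 1.99], [-2.82, 2.82]. Speed limits (rad/s): [2.22, 2.22, 3.01, 3.01, 3.14, 3.14, 3.14].

INTERFACE

Orientations are given as a rotation vector (axis times angle).
In Python, from rig import ctrl gives the robot as it stands. The module is installed in compiled form; this text tells all that it offers.
- The arm moves only by the tool move_arm, never from a script. Its argument "increments" is text: rows parted by semicolons, each of 7 numbers parted by spaces: the opening, from -1 (shut) to 1 (fully open), then the shift along the tool's x, y, z each as a share of 2.5 cm, from -1 to 1, then the turn, a rotation vector about the tool's x, y, z each as a share of 90 degrees, from -1 to 1. A call has 1 to 12 rows; each row shifts and turns the commanded pose from where the row before left it, along the tool's axes as they then stand; what a row does not reach is not made up. A row lasts 1/8 s, in which the tool goes at most 62.5 mm and 10.7 degrees, less where a joint would pass 70% of its speed; a pose out of reach is approached as far as the arm can. A call with a number of a shift or a turn outside -1 to 1 is refused whole. A call with a gripper value outside its range is refused whole. The fingers move at their own pace and stop on an object; "newtons" is the grip in N (left out, the last holds). Time passes only in rows, so rows that do not move let the fingers close. It gives the time, the measured TCP pose, the force and the opening at its end, in the units of the state.
- ctrl.get_obs(): the state, without advancing time (a new reading comes with each control period).
- ctrl.capture(name): name is "scene" or "top" or "wrist"; returns (picture, depth): 420x560x3 uint8, red, green, blue; 420x560 float32, m along the optical axis (not along the pixel's ray), 0 where there is no reading.
- ctrl.camera_info(name): a dict with "fx", "fy", "cx", "cy" (pixels), "dist" ([k1, k2, p1, p2, k3] as OpenCV has them; the pictures are not rectified), "world_from_camera" (4x4, takes a point from camera to world coordinates). Camera axes: x right, y up, looking along -z (the intrinsics and any distortion apply to the point x, -y, -z); pixel columns grow to the right and rows downward; lengths in m; the calibration is good to about 2 mm. A picture is of the moment at which its call begins: read the wrist's pose just before it. camera_info takes no time and is no camera call; for the wrist camera it gives the pose at the moment of the call.
- ctrl.finish_job(): hands the job in, once; it reports no verdict.
The state is a dict: "t": time; "qpos": joint angles; "joint_velocities": joint speeds; "tau": joint torques, N m; "eef_pos": TCP position; "tcp_rot": TCP orientation; "wrist_force": force on the tool from outside, world axes, zero at the start; "wrist_torque": the same for the moment, N m; "finger_gap": opening from 0.0 (shut) to 1.0 (fully open).
Only numpy, scipy, OpenCV 4.12 (cv2) and the standard library are available. Lean on these libraries where they do the work, as an engineer would, in place of code of your own. Each camera call takes 0.05 s, during which the arm holds its last target. There are 200 camera calls.

## Working session

There is one attempt and no reset: what is moved stays moved. The work goes in short steps, Python scripts to look and compute and a tool call to move; the robot and the scene stay as the last step left them, time stands still between calls to the robot, and variables do not carry over. Pictures are saved under pics/ and viewed, about 8 in all and at most 12, crops included, and the job is handed in when it is done.

Besides the shell and the picture viewer there is one more tool, called after "Call:" in YAML: its name, and indented under it one key for each argument. move_arm: Moves the arm, as the interface text tells. Shift numbers are shares of 2.5 cm and turn numbers shares of 90 degrees, none past 1 either way. Its arguments: {"type":"object","properties":{"increments":{"type":"string"},"newtons":{"type":"number"}},"required":["increments"]}

```bash
mkdir -p pics && cat > h.py <<'E'
import numpy as np, cv2
from rig import ctrl
def cap(n):
    i=ctrl.camera_info(n); im,d=ctrl.capture(n); return i,im,d
def cast(i,px,z):
    K=np.array([[i['fx'],0,i['cx']],[0,i['fy'],i['cy']],[0,0,1.]])
    p=cv2.undistortPoints(np.array(px,float).reshape(-1,1,2),K,np.array(i['dist'],float))[:,0]
    T=np.array(i['world_from_camera']); r=np.c_[p[:,0],-p[:,1],-np.ones(len(p))]@T[:3,:3].T
    o=T[:3,3]; return o+r*((z-o[2])/r[:,2])[:,None]
E
python3 - <<'E'
from h import *
for n in("top","scene"):
    i,im,d=cap(n); cv2.imwrite(f"pics/{n}0.png",im[...,::-1]); np.savez(f"{n}0.npz",im=im,d=d); print(n,np.round(i['world_from_camera'],3).tolist(),i['fx'])
o=ctrl.get_obs(); print(o['t'],o['eef_pos'],o['tcp_rot'],o['finger_gap'],o['wrist_force'])
E
```

```text
top [[-0.028, 0.995, -0.096, 0.446], [-1.0, -0.026, 0.017, 0.007], [0.014, 0.097, 0.995, 1.425], [0.0, 0.0, 0.0, 1.0]] 523.9932096202825
scene [[0.065, -0.774, 0.63, 1.179], [0.998, 0.051, -0.04, -0.053], [-0.001, 0.631, 0.776, 0.828], [0.0, 0.0, 0.0, 1.0]] 387.0879168200516
0.1 [0.2011191  0.64389086 0.23052735] [-4.73740818e-01 -3.10548557e+00  2.38644270e-03] 0.9993825540919349 [-0.20676472 -0.12643496 -0.25502251]
```

View pics/top0.png

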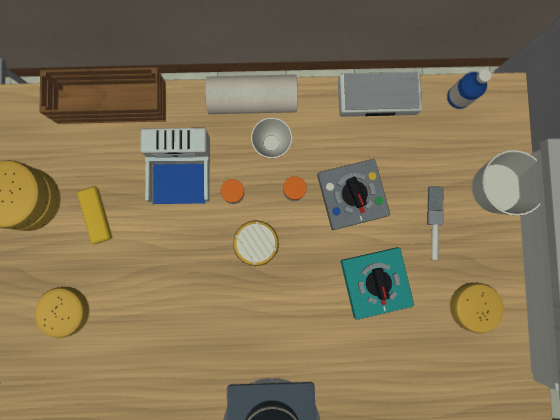

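View pics/scene0.png

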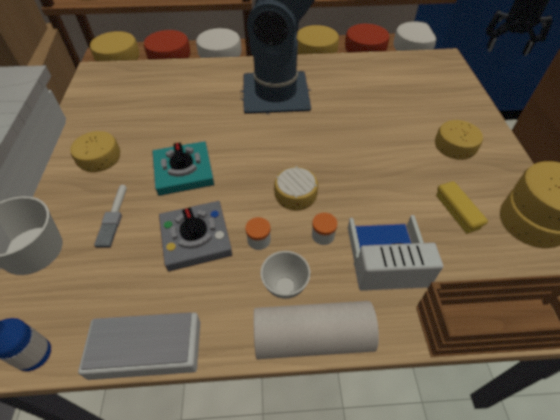

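The top view shows these things:
- **Cheese:** the white-topped wheel is at (255,243). The look-alikes are the plain wheels at (60,312), (478,308) and (15,195).
- **Bay:** the opening is at (180,180), with the fan box at (174,140).
- **Console:** the grey one is at (354,193). The look-alike is turquoise, at (378,283).
- **Marks:** green (379,201), yellow (372,176), white (330,187), blue (336,211).
- **Tins:** (232,190) and (295,188).

Next I'll measure these and check my choices in one close crop.

```bash
python3 - <<'E'
from h import *
f=np.load("top0.npz"); im=f['im']; d=f['d']; i=ctrl.camera_info("top")
hsv=cv2.cvtColor(im,cv2.COLOR_RGB2HSV)
def blobs(name,lo,hi,box,z,mn=8):
    x0,y0,x1,y1=box; m=np.zeros(im.shape[:2],np.uint8); m[y0:y1,x0:x1]=cv2.inRange(hsv,lo,hi)[y0:y1,x0:x1]
    for c in cv2.findContours(m,cv2.RETR_EXTERNAL,cv2.CHAIN_APPROX_NONE)[0]:
        if len(c)<mn: continue
        (u,v),r=cv2.minEnclosingCircle(c); R=cv2.minAreaRect(c)
        print(name,np.round((u,v,r),1),cast(i,[(u,v)],z)[0].round(4)[:2],'rect',np.round(cast(i,cv2.boxPoints(R),z)[:,:2],3).tolist())
blobs('cheese',(10,20,90),(35,120,255),(225,210,290,275),.06,40)
blobs('tin',(3,170,100),(14,255,255),(215,170,315,210),.06,20)
blobs('bluefloor',(100,120,60),(125,255,255),(140,150,220,215),0,30)
blobs('white bay',(0,0,130),(180,45,255),(130,120,215,215),.045,30)
blobs('green',(40,90,40),(80,255,255),(365,190,392,212),.04,5)
blobs('yellow',(18,150,100),(32,255,255),(365,168,380,183),.04,5)
blobs('blue',(100,130,50),(125,255,255),(328,203,345,219),.04,5)
blobs('wht',(0,0,150),(180,50,255),(324,181,336,193),.04,5)
blobs('whtbar',(0,0,170),(180,50,255),(350,210,372,224),.038,3)
blobs('red',(0,130,80),(6,255,255),(340,190,375,225),.05,5)
a=cv2.resize(im[110:280,130:400],None,fx=2.96,fy=2.96,interpolation=cv2.INTER_CUBIC)
cv2.imwrite("pics/crop1.png",a[...,::-1])
E
```

```text
cheese [257.  242.   45.3] [0.4865 0.0244] rect [[0.572, 0.106], [0.568, -0.061], [0.402, -0.056], [0.406, 0.109]]
tin [231.8 190.4  11.6] [0.6233 0.0871] rect [[0.654, 0.115], [0.653, 0.057], [0.595, 0.058], [0.596, 0.116]]
tin [294.5 187.5  11.6] [ 0.6269 -0.0776] rect [[0.649, -0.042], [0.662, -0.1], [0.605, -0.112], [0.592, -0.055]]
bluefloor [178.1 183.7  31.7] [0.6535 0.2371] rect [[0.71, 0.305], [0.706, 0.165], [0.598, 0.167], [0.602, 0.306]]
white bay [176.5 178.   37.9] [0.6623 0.234 ] rect [[0.721, 0.319], [0.719, 0.15], [0.604, 0.15], [0.606, 0.318]]
white bay [173.  140.5  34. ] [0.7638 0.2423] rect [[0.8, 0.328], [0.796, 0.156], [0.73, 0.157], [0.735, 0.328]]
green [378.5 200.    4. ] [ 0.5901 -0.3021] rect [[0.58, -0.292], [0.601, -0.293], [0.601, -0.312], [0.579, -0.311]]
yellow [371.7 175.5   3.7] [ 0.6566 -0.287 ] rect [[0.666, -0.277], [0.666, -0.296], [0.647, -0.295], [0.647, -0.277]]
blue [335.9 210.7   3.8] [ 0.5645 -0.1872] rect [[0.575, -0.18], [0.574, -0.196], [0.555, -0.195], [0.556, -0.179]]
wht [329.5 186.5   3.8] [ 0.6297 -0.1725] rect [[0.639, -0.164], [0.639, -0.182], [0.62, -0.182], [0.621, -0.163]]
whtbar [360.5 217.5   1.6] [ 0.5447 -0.2523] rect [[0.548, -0.25], [0.549, -0.251], [0.541, -0.255], [0.541, -0.253]]
red [361.7 209.    3. ] [ 0.5662 -0.2541] rect [[0.57, -0.247], [0.574, -0.255], [0.561, -0.261], [0.557, -0.252]]
red [360.5 199.    5.6] [ 0.593  -0.2522] rect [[0.605, -0.243], [0.607, -0.248], [0.581, -0.26], [0.578, -0.255]]
```

View pics/crop1.png

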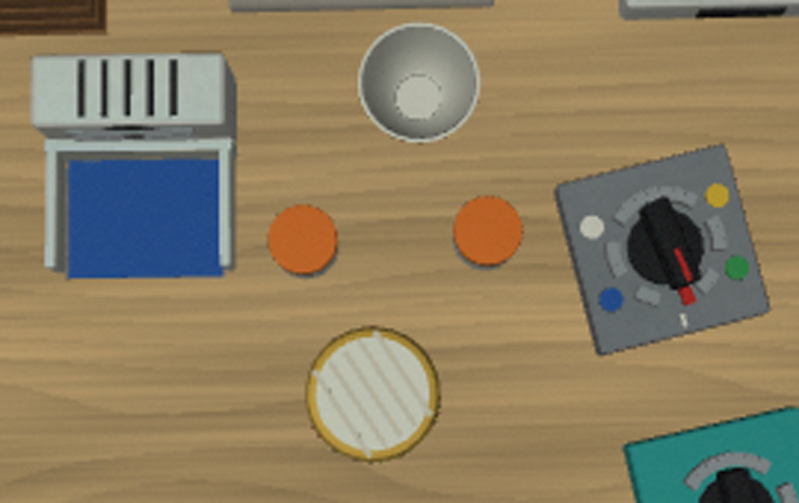

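The crop confirms the white-topped cheese, the open bay, and the grey console with green on its right, which is +60° CCW from off.
- **Cheese:** about (0.485, 0.026).
- **Bay origin:** about (0.650, 0.235), yaw about −1°.
- **Dial axis:** (0.610, −0.237), with off at −167° and green at −107°.

Tin A (0.623, 0.087) blocks the straight path. I'll push +y first, then +x, using the open fingers as a cradle.

Call:
move_arm:
  increments: "1 0 0 0 0 0 0.115; 1 0 0 0 0 0 0.115; 1 0 0 0 0 0 0.115; 1 0 0 0 0 0 0.115; 1 0 0 0 0 0 0.115; 1 0 0 0 0 0 0.115; 1 0 0 0 0 0 0.115; 1 -1 1 0 0 0 0; 1 -1 1 0 0 0 0; 1 -1 1 0 0 0 0; 1 -1 1 0 0 0 0; 1 -1 1 0 0 0 0"

```text
t: 1.6
eef_pos: [0.3272, 0.5187, 0.231]
tcp_rot: [2.217, 2.225, -0.001]
wrist_force: [-0.0, -0.2, 0.4]
finger_gap: 0.999
```

Call:
move_arm:
  increments: "1 -1 1 0 0 0 0; 1 -1 1 0 0 0 0; 1 -1 1 0 0 0 0; 1 -1 1 0 0 0 0; 1 -1 1 0 0 0 0; 1 -1 1 0 0 0 0; 1 -1 0 0 0 0 0; 1 -1 0 0 0 0 0; 1 -1 0 0 0 0 0; 1 -1 0 0 0 0 0; 1 -1 0 0 0 0 0; 1 0 0 0 0 0 0"

```text
t: 3.1
eef_pos: [0.4778, 0.2426, 0.2317]
tcp_rot: [2.221, 2.222, 0.0]
wrist_force: [0.2, -0.1, 0.8]
finger_gap: 0.995
```

Call:
move_arm:
  increments: "1 -1 0.3 0 0 0 0; 1 -1 0 0 0 0 0; 1 -1 0 0 0 0 0; 1 -1 0 0 0 0 0; 1 -1 0 0 0 0 0; 1 -1 0 0 0 0 0; 1 -1 0 0 0 0 0; 1 -1 0 0 0 0 0; 1 -1 0 0 0 0 0; 1 -1 0 0 0 0 0; 1 -1 0 0 0 0 0; 1 -1 0 0 0 0 0"

```text
t: 4.6
eef_pos: [0.4864, -0.055, 0.2314]
tcp_rot: [2.216, 2.227, 0.001]
wrist_force: [-0.1, -0.3, 0.5]
finger_gap: 1.001
```

Call:
move_arm:
  increments: "1 0 0 0 0 0 0; 1 0 0 1 0 0 0; 1 0 0 1 0 0 0; 1 0 0 1 0 0 0; 1 0 0 1 0 0 0; 1 0 0 1 0 0 0; 1 0 0 1 0 0 0; 1 0 0 1 0 0 0; 1 0 0 1 0 0 0; 1 0 0 0.6 0 0 0; 1 0 0 0 0 0 0"

```text
t: 5.98
eef_pos: [0.4859, -0.054, 0.0156]
tcp_rot: [-2.216, -2.225, 0.001]
wrist_force: [-0.4, -0.2, -0.7]
finger_gap: 0.998
```

```bash
python3 - <<'E'
from h import *
i,im,d=cap("top"); cv2.imwrite("pics/top1.png",im[...,::-1][110:320,130:410].repeat(2,0).repeat(2,1))
print(ctrl.get_obs()['eef_pos'])
E
```

```text
[ 0.48628711 -0.05433129  0.01634112]
```

View pics/top1.png

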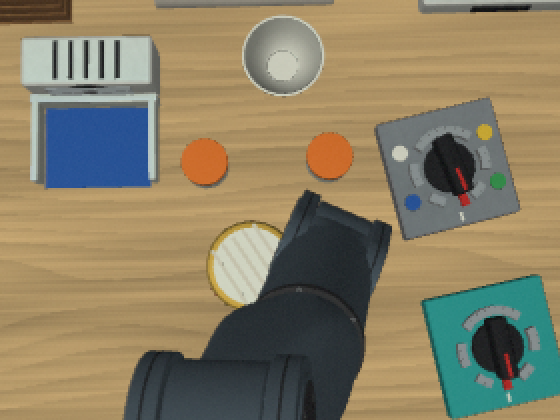

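The fingers are down beside the cheese, which is undisturbed at crop pixel (250,265). Now I'll push it in +y.

Call:
move_arm:
  increments: "1 0.4 0 0 0 0 0; 1 0.4 0 0 0 0 0; 1 0.4 0 0 0 0 0; 1 0.5 0 0 0 0 0; 1 0.5 0 0 0 0 0; 1 0.5 0 0 0 0 0; 1 0.5 0 0 0 0 0; 1 0.5 0 0 0 0 0; 1 0.5 0 0 0 0 0; 1 0.5 0 0 0 0 0; 1 0.5 0 0 0 0 0; 1 0.5 0 0 0 0 0"

```text
t: 7.52
eef_pos: [0.4857, 0.0881, 0.0164]
tcp_rot: [2.218, 2.224, -0.0]
wrist_force: [0.6, -5.5, 4.1]
finger_gap: 0.999
```

Call:
move_arm:
  increments: "1 0.5 0 0 0 0 0; 1 0.5 0 0 0 0 0; 1 0.5 0 0 0 0 0; 1 0.5 0 0 0 0 0; 1 0.5 0 0 0 0 0; 1 0.5 0 0 0 0 0; 1 0.4 0 0 0 0 0; 1 0.3 0 0 0 0 0; 1 0.1 0 0 0 0 0; 1 0 0 0 0 0 0"

```text
t: 8.78
eef_pos: [0.4851, 0.1832, 0.0163]
tcp_rot: [-2.217, -2.226, 0.0]
wrist_force: [-0.3, -3.8, 3.7]
finger_gap: 1.001
```

```bash
python3 - <<'E'
from h import *
i,im,d=cap("scene"); cv2.imwrite("pics/scene1.png",im[...,::-1])
o=ctrl.get_obs();print(o['eef_pos'],o['wrist_force'])
E
```

```text
[0.48505137 0.18320099 0.01627408] [-0.27403089 -2.6756539   2.09606344]
```

View pics/scene1.png

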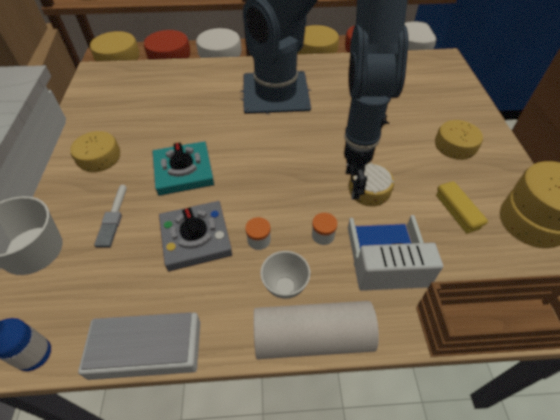

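The cheese sits cradled in front of the bay (scene 373,183) and tin A is clear. I'll back off, lift, and measure the cheese.

Call:
move_arm:
  increments: "1 -0.4 0 0 0 0 0; 1 -1 0 0 0 0 0; 1 -1 0 0 0 0 0; 1 0 0 -1 0 0 0; 1 0 0 -1 0 0 0; 1 0 0 -1 0 0 0; 1 0 0 -1 0 0 0; 1 -1 0 -1 0 0 0; 1 -1 0 -1 0 0 0; 1 -1 0 0 0 0 0; 1 0 0 0 0 0 0"

```text
t: 10.2
eef_pos: [0.4857, 0.0458, 0.1666]
tcp_rot: [2.221, 2.222, 0.001]
wrist_force: [-0.9, 0.6, -0.1]
finger_gap: 0.997
```

```bash
cat >> h.py <<'E'
def cheese(n,box):
    i,im,d=cap(n); hsv=cv2.cvtColor(im,cv2.COLOR_RGB2HSV); x0,y0,x1,y1=box
    T=np.array(i['world_from_camera']); v,u=np.mgrid[y0:y1,x0:x1]; u=u.ravel();v=v.ravel()
    P=cast(i,np.c_[u,v],.06); dd=d[v,u]
    # depth point lies along the cast ray
    o=T[:3,3]; zc=-(P-o)@T[:3,2]; Q=o+(P-o)*(dd/zc)[:,None]
    return im,np.c_[u,v],Q
E
python3 - <<'E'
from h import *
im,uv,Q=cheese("top",(130,180,300,300)); cv2.imwrite("pics/t2.png",im[...,::-1])
m=(abs(Q[:,2]-.06)<.006)&(Q[:,0]<.57)&(Q[:,1]>.14)
r=Q[m]; print(m.sum(),r.min(0),r.max(0),np.median(r,0)); h=cv2.minEnclosingCircle(r[:,:2].astype(np.float32)); print(h)
o=ctrl.get_obs();print(o['eef_pos'],o['qpos'].round(2) if hasattr(o['qpos'],'round') else o['qpos'])
E
```

```text
1409 [0.42745889 0.17809173 0.05400796] [0.54210568 0.29221361 0.06597621] [0.48412536 0.23467089 0.05962276]
((0.48468127846717834, 0.23484182357788086), 0.057767029851675034)
[0.4855906  0.04720098 0.16627547] [-0.56  0.43  0.52  2.02 -0.3   0.77  0.14]
```

Call:
move_arm:
  increments: "1 1 0 0 0 0 0; 1 1 0 0 0 0 0; 1 1 0 0 0 0 0; 1 1 0 0 0 0 0; 1 1 0 0 0 0 0; 1 1 -0.9 0 0 0 0; 1 1 -0.9 0 0 0 0; 1 0.5 -0.9 0 0 0 0; 1 0 -0.9 0 0 0 0; 1 0 0 0 0 0 0.1; 1 0 0 0 0 0 0.1; 1 0 0 0 0 0 0.1"

```text
t: 11.75
eef_pos: [0.3944, 0.236, 0.1659]
tcp_rot: [-2.678, -1.641, 0.001]
wrist_force: [-0.4, -0.7, -0.5]
finger_gap: 1.001
```

Call:
move_arm:
  increments: "1 0 0 0 0 0 0.1; 1 0 0 0 0 0 0.1; 1 0 0 0 0 0 0.1; 1 0 0 0 0 0 0.1; 1 0 0 0 0 0 0.1; 1 0 0 0 0 0 0.1; 1 0 0 0 0 0 0.1; 1 0 0 0 0 0 0"

```text
t: 12.75
eef_pos: [0.3946, 0.2357, 0.1657]
tcp_rot: [3.14, 0.009, -0.001]
wrist_force: [0.1, -0.3, 0.2]
finger_gap: 0.999
```

```bash
python3 - <<'E'
from h import *
im,uv,Q=cheese("top",(130,120,230,220))
m=(abs(Q[:,2]-.045)<.006)&(Q[:,0]<.73)
r=Q[m]
for lo,hi in((.62,.65),(.65,.68)):
    s=r[(r[:,0]>lo)&(r[:,0]<hi)]; L=s[s[:,1]>.235];R=s[s[:,1]<.235]
    print(lo,len(L),len(R),L[:,1].min(),L[:,1].max(),R[:,1].min(),R[:,1].max())
b=r[abs(r[:,1]-.235)<.06]; print('back',b[:,0].min(),b[:,0].max(),'front',r[:,0].min())
o=ctrl.get_obs();print(o['eef_pos'],o['tcp_rot'],np.round(o['qpos'],2))
E
```

```text
0.62 46 48 0.3077183948128008 0.3188140805047116 0.15302848554264223 0.1621051424416553
0.65 45 41 0.3074111302006335 0.3184568688061933 0.15263229471104997 0.1617455159768046
back 0.7083743514367717 0.7207864702380689 front 0.5996281719712844
[0.39471586 0.23554228 0.16580301] [ 3.14061957e+00  1.27694584e-02 -9.74354216e-04] [-1.31  0.53  1.02  2.09 -0.61  0.85 -1.49]
```

Call:
move_arm:
  increments: "1 0 0 1 0 0 0; 1 0 0 1 0 0 0; 1 0 0 1 0 0 0; 1 0 0 1 0 0 0; 1 0 0 1 0 0 0; 1 0 0 1 0 0 0; 1 0 0 0 0 0 0; 1 0.4 0 0 0 0 0; 1 0.4 0 0 0 0 0; 1 0.4 0 0 0 0 0; 1 0.4 0 0 0 0 0; 1 0.4 0 0 0 0 0"

```text
t: 14.3
eef_pos: [0.4442, 0.2352, 0.0163]
tcp_rot: [-3.141, -0.006, 0.005]
wrist_force: [-7.0, 0.1, 7.1]
finger_gap: 1.002
```

Call:
move_arm:
  increments: "1 0.5 0 0 0 0 0; 1 0.5 0 0 0 0 0; 1 0.5 0 0 0 0 0; 1 0.5 0 0 0 0 0; 1 0.5 0 0 0 0 0; 1 0.5 0 0 0 0 0; 1 0.5 0 0 0 0 0; 1 0.5 0 0 0 0 0; 1 0.5 0 0 0 0 0; 1 0.5 0 0 0 0 0; 1 0.4 0 0 0 0 0; 1 0 0 0 0 0 0"

```text
t: 15.8
eef_pos: [0.5808, 0.2354, 0.0163]
tcp_rot: [3.141, 0.005, 0.0]
wrist_force: [-0.2, 0.4, 0.2]
finger_gap: 1.0
```

Call:
move_arm:
  increments: "1 0.15 0 0 0 0 0; 1 0.15 0 0 0 0 0; 1 0.15 0 0 0 0 0; 1 0.1 0 0 0 0 0; 1 0 0 0 0 0 0"

```text
t: 16.42
eef_pos: [0.5944, 0.2357, 0.0162]
tcp_rot: [3.141, 0.006, 0.001]
wrist_force: [-1.6, -0.2, -0.9]
finger_gap: 1.002
```

```bash
python3 - <<'E'
from h import *
i,im,d=cap("scene"); cv2.imwrite("pics/scene2.png",im[130:310,300:500,::-1].repeat(3,0).repeat(3,1))
o=ctrl.get_obs();print(o['eef_pos'],o['wrist_force'])
E
```

```text
[0.59436658 0.23566274 0.01625872] [-1.23175743  0.14689253 -0.73480475]
```

View pics/scene2.png

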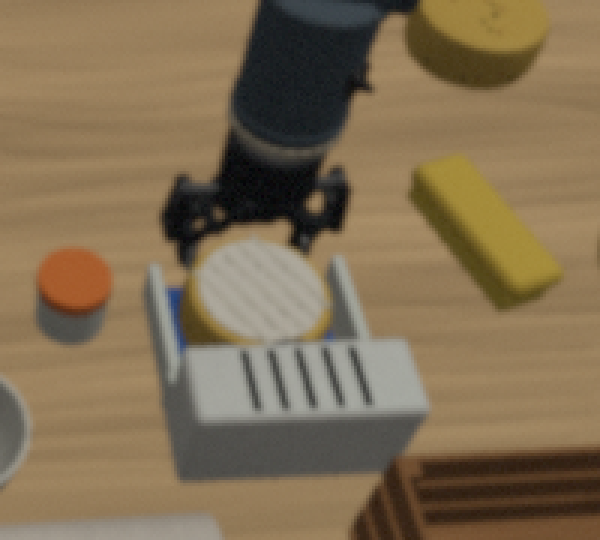

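The cheese is inside the bay, and there's no firm back-wall force yet. I'll creep forward until the force rises.

Call:
move_arm:
  increments: "1 0.1 0 0 0 0 0; 1 0.1 0 0 0 0 0; 1 0.1 0 0 0 0 0; 1 0 0 0 0 0 0"

```text
t: 16.98
eef_pos: [0.5973, 0.2357, 0.0158]
tcp_rot: [-3.141, -0.006, 0.013]
wrist_force: [-18.7, -0.5, 10.9]
finger_gap: 1.0
```

At 18.7 N and stalled, the cheese is against the back wall. I'll retreat straight back, lift, and measure.

Call:
move_arm:
  increments: "1 -0.2 0 0 0 0 0; 1 -0.4 0 0 0 0 0; 1 -0.8 0 0 0 0 0; 1 -1 0 0 0 0 0; 1 -1 0 0 0 0 0; 1 0 0 -1 0 0 0; 1 0 0 -1 0 0 0; 1 0 0 -1 0 0 0; 1 0 0 -1 0 0 0; 1 0 0 -1 0 0 0; 1 0 0 -1 0 0 0; 1 0 0 -1 0 0 0"

```text
t: 18.48
eef_pos: [0.5167, 0.2353, 0.1924]
tcp_rot: [-3.141, -0.005, -0.002]
wrist_force: [0.4, -0.1, 0.6]
finger_gap: 0.996
```

Call:
move_arm:
  increments: "1 0 1 -0.6 0 0 0; 1 0 1 0 0 0 0; 1 0 1 0 0 0 0; 1 0 1 0 0 0 0; 1 0 1 0 0 0 0; 1 0 1 0 0 0 0; 1 0 1 0 0 0 0; 1 0 1 0 0 0 0; 1 0 1 0 0 0 0; 1 0 1 0 0 0 0; 1 0 1 0 0 0 0; 1 0 1 0 0 0 0"

```text
t: 19.98
eef_pos: [0.5168, -0.0667, 0.2064]
tcp_rot: [3.141, 0.003, 0.001]
wrist_force: [0.5, 0.4, 0.0]
finger_gap: 1.001
```

```bash
python3 - <<'E'
from h import *
im,uv,Q=cheese("top",(130,120,230,220))
col=im[uv[:,1],uv[:,0]].astype(int)
m=(abs(Q[:,2]-.06)<.005)&(abs(Q[:,1]-.235)<.07)&(Q[:,0]<.715)
r=Q[m]; print(len(r),r.min(0),r.max(0),cv2.minEnclosingCircle(r[:,:2].astype(np.float32)))
o=ctrl.get_obs();print(o['eef_pos'],o['tcp_rot'],np.round(o['qpos'],2))
E
```

```text
1283 [0.59151847 0.18041027 0.05500878] [0.70593035 0.29131324 0.06493213] ((0.6484002470970154, 0.23485349118709564), 0.058054737746715546)
[ 0.51648887 -0.07044419  0.2069813 ] [ 3.13906402e+00 -2.10507767e-03  2.53489387e-03] [-0.56  0.53  0.94  1.9  -0.52  0.98 -0.96]
```

The cheese is at (0.648, 0.235), touching the back. Next is the bar's angle, from the first top view's depth.

```bash
python3 - <<'E'
from h import *
f=np.load("top0.npz"); im=f['im']; d=f['d']; i=ctrl.camera_info("top")
v,u=np.mgrid[150:235,310:400]; u=u.ravel();v=v.ravel(); T=np.array(i['world_from_camera']);o=T[:3,3]
P=cast(i,np.c_[u,v],.06); zc=-(P-o)@T[:3,2]; Q=o+(P-o)*(d[v,u]/zc)[:,None]
m=Q[:,2]>.076; r=Q[m][:,:2].astype(np.float32); print(m.sum(),Q[m,2].mean()); R=cv2.minAreaRect(r); print(R)
c=r.mean(0); w,V=np.linalg.eigh(np.cov(r.T)); print(c,np.degrees(np.arctan2(V[1,1],V[0,1])))
hsv=cv2.cvtColor(im,cv2.COLOR_RGB2HSV)[v,u]; red=((hsv[:,0]<7)|(hsv[:,0]>174))&(hsv[:,1]>130)&(hsv[:,2]>70)
for n,s in(('stripe',red&m),('nose',red&(Q[:,2]<.06))):
    q=Q[s]; k=q.mean(0); print(n,s.sum(),k,np.degrees(np.arctan2(k[1]+.237,k[0]-.610)))
E
```

```text
304 0.2316653610630631
((0.549126386642456, -0.11284299194812775), (0.07883384823799133, 0.30609944462776184), 26.204702377319336)
[ 0.5915261  -0.20990302] 124.47651562868298
stripe 29 [ 0.58405478 -0.23735187  0.12846398] -179.2230056043353
nose 23 [ 0.5657002  -0.25417778  0.04917128] -158.80559782374974
```

```bash
python3 - <<'E'
from h import *
f=np.load("top0.npz"); im=f['im']; d=f['d']; i=ctrl.camera_info("top")
v,u=np.mgrid[150:235,310:400]; u=u.ravel();v=v.ravel(); T=np.array(i['world_from_camera']);o=T[:3,3]
P=cast(i,np.c_[u,v],.06); zc=-(P-o)@T[:3,2]; Q=o+(P-o)*(d[v,u]/zc)[:,None]
m=(Q[:,2]>.075)&(Q[:,2]<.09); r=Q[m][:,:2].astype(np.float32); print(m.sum(),Q[m,2].mean()); R=cv2.minAreaRect(r); print(R)
c=r.mean(0); w,V=np.linalg.eigh(np.cov(r.T)); print(c,np.degrees(np.arctan2(V[1,1],V[0,1])))
m=(abs(Q[:,2]-.036)<.006);r=Q[m][:,:2].astype(np.float32);R=cv2.minAreaRect(r);print('console',R)
E
```

```text
280 0.08118914423936029
((0.610380232334137, -0.23750796914100647), (0.07946456223726273, 0.024599425494670868), 20.87723731994629)
[ 0.6098346  -0.23712382] -159.58437994526278
console ((0.6103602647781372, -0.23755930364131927), (0.1595192849636078, 0.1611814796924591), 12.502985000610352)
```

The bar is at −159.3°, centred at (0.610, −0.237). The target is −107.2°, so the turn is 52° CCW. I'll align the wrist over it.

Call:
move_arm:
  increments: "1 0 1 0 0 0 0; 1 0 1 0 0 0 0; 1 0 1 0 0 0 0; 1 0.75 1 0 0 0 0; 1 1 1 0 0 0 0; 1 1 1 0 0 0 0; 1 1 0.6 0 0 0 0; 1 0 0 0 0 0 -0.115; 1 0 0 0 0 0 -0.115; 1 0 0 0 0 0 0; 1 0 0 0 0 0 0"

```text
t: 21.4
eef_pos: [0.6114, -0.2297, 0.2064]
tcp_rot: [3.091, 0.563, 0.0]
wrist_force: [0.6, -1.0, 1.2]
finger_gap: 1.007
```

```bash
python3 - <<'E'
from h import *
from scipy.spatial.transform import Rotation as Ro
o=ctrl.get_obs();i,im,d=cap("wrist"); cv2.imwrite("pics/w1.png",im[...,::-1])
M=Ro.from_rotvec(o['tcp_rot']).as_matrix(); print(o['eef_pos'],np.degrees(np.arctan2(M[1,1],M[0,1])),M[2].round(3),np.round(o['qpos'],2))
e=np.array([.6101,-.2373,.054])-o['eef_pos']; print('tool shares',(M.T@e/.025).round(2))
E
```

```text
[ 0.61137232 -0.22974969  0.20639367] -69.36529533531915 [ 0.  0. -1.] [-0.12  0.67  0.75  1.55 -0.49  1.11 -0.48]
tool shares [-0.15  0.26  6.1 ]
```

View pics/w1.png

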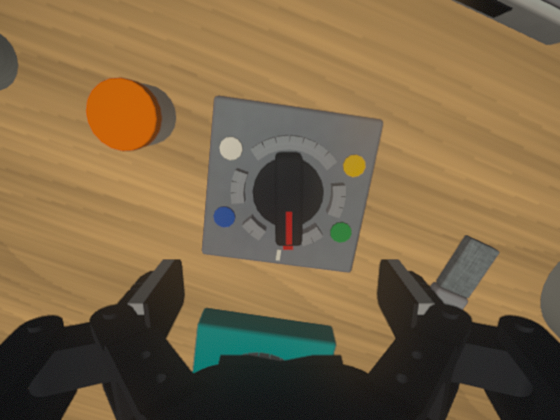

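The wrist view shows the grey console with the bar upright at (288,200), parallel to the jaws. Green is at (340,232), on the nose's CCW side. I'll descend and grip.

Call:
move_arm:
  increments: "1 -0.15 0.26 0 0 0 0; 1 0 0 1 0 0 0; 1 0 0 1 0 0 0; 1 0 0 1 0 0 0; 1 0 0 1 0 0 0; 1 0 0 1 0 0 0; 1 0 0 0.7 0 0 0; 1 0 0 0.3 0 0 0; 1 0 0 0 0 0 0"

```text
t: 22.58
eef_pos: [0.6106, -0.2369, 0.0563]
tcp_rot: [3.089, 0.569, -0.0]
wrist_force: [0.2, 0.6, -0.0]
finger_gap: 0.998
```

Call:
move_arm:
  increments: "-1 0 0 0 0 0 0; -1 0 0 0 0 0 0; -1 0 0 0 0 0 0; -1 0 0 0 0 0 0; -1 0 0 0 0 0 0; -1 0 0 0 0 0 0; -1 0 0 0 0 0 0; -1 0 0 0 0 0 0"
  newtons: 40

```text
t: 23.58
eef_pos: [0.611, -0.2371, 0.0568]
tcp_rot: [3.089, 0.569, 0.001]
wrist_force: [0.3, -1.4, 6.0]
finger_gap: 0.274
```

Gripped, with an opening of about 24 mm. Now I'll pull up about 18 mm.

Call:
move_arm:
  increments: "-1 0 0 -0.2 0 0 0; -1 0 0 -0.2 0 0 0; -1 0 0 -0.2 0 0 0; -1 0 0 -0.12 0 0 0; -1 0 0 0 0 0 0; -1 0 0 0 0 0 0"

```text
t: 24.32
eef_pos: [0.6109, -0.2371, 0.0746]
tcp_rot: [3.089, 0.569, 0.001]
wrist_force: [1.8, -4.0, -0.8]
finger_gap: 0.272
```

Now turn 52° CCW, a total share of −0.58.

Call:
move_arm:
  increments: "-1 0 0 0 0 0 -0.07; -1 0 0 0 0 0 -0.08; -1 0 0 0 0 0 -0.08; -1 0 0 0 0 0 -0.08; -1 0 0 0 0 0 -0.08; -1 0 0 0 0 0 -0.08; -1 0 0 0 0 0 -0.07; -1 0 0 0 0 0 -0.04; -1 0 0 0 0 0 0; -1 0 0 0 0 0 0"

```text
t: 25.58
eef_pos: [0.6106, -0.2369, 0.0745]
tcp_rot: [2.525, 1.869, -0.0]
wrist_force: [1.6, -2.7, 1.8]
finger_gap: 0.272
```

```bash
python3 - <<'E'
from h import *
from scipy.spatial.transform import Rotation as Ro
o=ctrl.get_obs();i,im,d=cap("wrist"); cv2.imwrite("pics/w2.png",im[...,::-1])
M=Ro.from_rotvec(o['tcp_rot']).as_matrix(); print(o['eef_pos'],np.degrees(np.arctan2(M[1,1],M[0,1])),o['wrist_force'],o['wrist_torque'],np.round(o['qpos'],2))
E
```

```text
[ 0.61056289 -0.2369088   0.07447957] -16.981468824001453 [ 1.59443742 -2.73553274  1.79815431] [-0.65256247 -0.17927772  0.03338729] [ 0.07  0.74  0.39  1.67 -0.36  0.8   0.33]
```

View pics/w2.png

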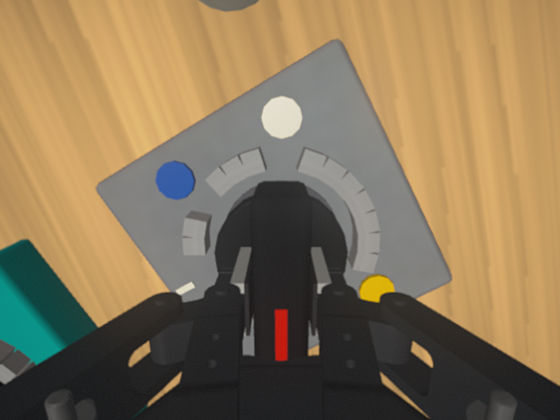

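The bar points straight away from the white mark (281,117), so the nose is on green. Now push down.

Call:
move_arm:
  increments: "-1 0 0 0.15 0 0 0; -1 0 0 0.15 0 0 0; -1 0 0 0.15 0 0 0; -1 0 0 0.15 0 0 0; -1 0 0 0.12 0 0 0; -1 0 0 0 0 0 0; -1 0 0 0 0 0 0"

```text
t: 26.5
eef_pos: [0.6106, -0.2369, 0.0568]
tcp_rot: [2.524, 1.87, 0.0]
wrist_force: [-0.7, -3.3, 7.6]
finger_gap: 0.272
```

Back at 56.8 mm, the grasp height. I'll press a little further to make sure it's seated.

Call:
move_arm:
  increments: "-1 0 0 0.1 0 0 0; -1 0 0 0.1 0 0 0; -1 0 0 0 0 0 0; -1 0 0 0 0 0 0"

```text
t: 27.0
eef_pos: [0.6111, -0.2371, 0.0561]
tcp_rot: [2.523, 1.869, 0.004]
wrist_force: [-11.7, 3.4, 47.0]
finger_gap: 0.273
```

It's seated: 47 N with no further travel. I'll relax, open, and lift away.

Call:
move_arm:
  increments: "-1 0 0 -0.15 0 0 0; 1 0 0 0 0 0 0; 1 0 0 0 0 0 0; 1 0 0 0 0 0 0; 1 0 0 0 0 0 0; 1 0 0 0 0 0 0; 1 0 0 0 0 0 0; 1 0 0 0 0 0 0"

```text
t: 28.0
eef_pos: [0.6107, -0.2367, 0.0551]
tcp_rot: [2.524, 1.871, 0.0]
wrist_force: [0.3, 0.5, 0.3]
finger_gap: 0.998
```

Call:
move_arm:
  increments: "1 0 0 -1 0 0 0; 1 0 0 -1 0 0 0; 1 0 0 -1 0 0 0; 1 0 0 -1 0 0 0; 1 0 0 -1 0 0 0; 1 0 0 -1 0 0 0; 1 -1 0 0 0 0 0; 1 -1 0 0 0 0 0; 1 -1 0 0 0 0 0; 1 -1 0 0 0 0 0; 1 0 0 0 0 0 0"

```text
t: 29.38
eef_pos: [0.5802, -0.3348, 0.2052]
tcp_rot: [2.527, 1.866, -0.002]
wrist_force: [-0.1, 0.3, -0.3]
finger_gap: 1.001
```

```bash
python3 - <<'E'
from h import *
print(ctrl.get_obs()['t'],ctrl.get_obs()['eef_pos'])
for n in("wrist","top","scene"):
    i,im,d=cap(n); cv2.imwrite(f"pics/{n}9.png",im[...,::-1])
    if n=="wrist":
        T=np.array(i['world_from_camera']);o=T[:3,3]; v,u=np.mgrid[0:420,0:560];u=u.ravel();v=v.ravel()
        P=cast(i,np.c_[u,v],.06); zc=-(P-o)@T[:3,2]; Q=o+(P-o)*(d[v,u]/zc)[:,None]
        s=(np.hypot(Q[:,0]-.61,Q[:,1]+.237)<.06)
        m=s&(Q[:,2]>.07)&(Q[:,2]<.115); r=Q[m].astype(np.float32); print(m.sum(),'bar z',np.median(r[:,2]),cv2.minAreaRect(r[:,:2].copy()))
im,uv,Q=cheese("top",(130,120,230,220))
m=(abs(Q[:,2]-.06)<.005)&(abs(Q[:,1]-.235)<.07)&(Q[:,0]<.715)
print(cv2.minEnclosingCircle(Q[m][:,:2].astype(np.float32)))
a=cv2.imread("pics/wrist9.png"); b=cv2.imread("pics/top9.png")
cv2.imwrite("pics/fin.png",np.hstack([cv2.resize(a,(400,300)),cv2.resize(b,(400,300))]))
E
```

```text
29.375 [ 0.58020749 -0.33481641  0.20522646]
3445 bar z 0.081566244 ((0.6106153726577759, -0.23789088428020477), (0.07905539870262146, 0.024146880954504013), 72.80270385742188)
((0.6482183337211609, 0.233859121799469), 0.05788953974843025)
```

View pics/fin.png

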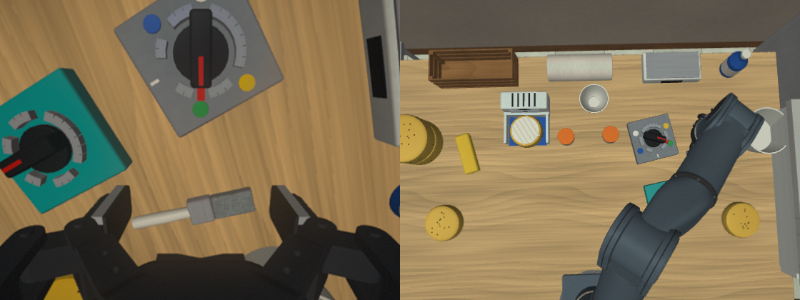

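The nose points at green, at wrist-view (200,107). The bar top is at 81.6 mm against 82 mm fully in, and its angle is 72.8°, so the nose is at −107.2°. The cheese is in the bay and the robot is touching nothing, so I'll hand in.

```bash
python3 -c "
from rig import ctrl; print(ctrl.finish_job())"
```

```text
the job is handed in; nothing more can be done
None
```

The job is done and handed in at about 29.5 s. The cheese rests against the back of the bay, and the dial is pushed in with its red nose on green.

- **Cheese:** I pushed it flat along the bench with the open fingers, first sideways past the tin, then straight into the bay. It stopped against the back wall at 18.7 N. My last measurement put its centre at (0.648, 0.234), about 2 mm from the estimated bay origin (0.650, 0.235), which is within the cameras' accuracy.
- **Dial:** I pulled it up about 18 mm, turned it 52° counterclockwise to the green mark, and pressed it down until it stopped at 47 N. The last check showed the grip top at 81.6 mm (82 mm is fully in). The bar was at 72.8°, so the nose points to −107.2°, as wanted.
- **Everything else:** in the final top view the tins, tub and scrubbing brush look unmoved. The paintbrush was hidden by the arm there, but the wrist view shows it on the bench. I judged these by eye and did not measure them again.

No check failed or disagreed.

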